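# Hold the flywheel-brake plunger at half stroke

## Robot

A 7-joint arm with a two-finger parallel gripper is mounted at the origin on the work surface. World frame = base frame: x ahead of the robot, y to its left, z up, the work surface at z = 0. Lengths are in m, angles in rad, forces in N, time in s.
With the tool pointing down it reaches from about 0.4 to 0.85 m from the base axis. Payload 4.5 kg.
Tool frame: the origin (TCP) lies at the very end of the fingers, on their centre line; the grasp point (between the pads) lies 19 mm behind it; z points along the fingers, y is the line along which they close (so a half turn about z gives the same grasp; the last joint's range is limited). The gripper opens to 88 mm and grips with 3 to 60 N. Pads are 18 mm wide; open, the fingers measure 123 mm over their backs; the gripper's body (75 mm by 187 mm) begins 45 mm behind the grasp point.
Start: joints at [1.309, 0.689, -0.195, 1.565, 0.157, 0.902, -0.215], TCP at [0.182, -0.598, 0.239] pointing down, gripper open.
Joint ranges: [-3.01, 3.01], [-0.46, 2.08], [-1.47, 1.51], [0.13, 2.56], [-1, 4.14], [0.04, 2.09], [-2.66, 2.66]. Speed limits (rad/s): [2.57, 2.57, 3.14, 3.14, 3.14, 3.14, 3.14].

## Interface

Orientations are given as a unit quaternion [x, y, z, w].
In Python, from plant import r gives the robot as it stands. The module is installed in compiled form; this text tells all that it offers.
- The arm moves only by the tool step_arm, never from a script. Its argument "increments" is a list of rows, each a list of 2 entries, a list of its own where there are three numbers: the shift along the world's x, y, z in cm, then the turn, a rotation vector about the world's x, y, z in degrees. A call has exactly 10 rows; each row shifts and turns the commanded pose from where the row before left it; what a row does not reach is not made up. A row lasts 1/10 s, in which the tool goes at most 50 mm and 8.59 degrees, less where a joint would pass 70% of its speed; a pose out of reach is approached as far as the arm can. A call is refused whole if a number of a shift passes 5 or a number of a turn 8.59, either way. A call with a gripper value outside its range is refused whole. "fingers" is the opening, from 0 (shut) to 1 (fully open), set as the call begins (left out, the last holds). The fingers move at their own pace and stop on an object; "grip_force" is the grip in N (left out, the last holds). Time passes only in rows, so rows that do not move let the fingers close, or fill a call up. It gives the time, the measured TCP pose, the force, the opening and the grip force at its end, in the units of the state.
- r.get_state(): the state, without advancing time (a new reading comes with each control period).
- r.snapshot(name): name is "scene" or "top" or "wrist"; returns (picture, depth): 384x512x3 uint8, red, green, blue; 384x512 float32, m along the optical axis (not along the pixel's ray), 0 where there is no reading.
- r.calibration(name): a dict with "fov_y" (degrees; the focal length in pixels is half the picture's height over the tangent of half this angle, whatever the lens; pixels are square), "cx", "cy" (the principal point, pixels), "R" (3x3) and "t" (3): a world point X has camera coordinates R X + t. Camera axes: x right, y down, z forward; pixel columns grow to the right and rows downward; lengths in m; the calibration is good to about 2 mm. The wrist camera is an equidistant fisheye: a pixel r from the principal point sees the ray r / f radians off the axis. A picture is of the moment at which its call begins: read the wrist's pose just before it. calibration takes no time and is no camera call; for the wrist camera it gives the pose at the moment of the call.
- r.finish_job(): hands the job in; it is judged then, once.
The state is a dict: "clock": time; "q": joint angles; "qd": joint speeds; "joint_torque": joint torques, N m; "tool_pos": TCP position; "eef_rot": TCP orientation; "contact_force": force on the tool from outside, world axes, zero at the start; "moment": the same for the moment, N m; "opening": opening from 0.0 (shut) to 1.0 (fully open); "finger_force": force on a finger pad.
Only numpy, scipy, OpenCV 4.12 (cv2) and the standard library are available. Lean on these libraries where they do the work, as an engineer would, in place of code of your own. Each camera call takes 0.05 s, during which the arm holds its last target. There are 200 camera calls.

## Task

For the brake-gap check, lift the loose dust cap off the flywheel-brake unit's spring plunger and set it, open end down, into the round recess of the plywood holder; set it in, don't drop it. Then press the bared plunger straight down 12 mm with the fingers, half of its stroke, so that its top is level with the top of the gauge pin beside it, and finish while holding it there: do not let go. Never push the plunger down to its stop, and leave everything else on the bench where it lies.

Things in the scene. Friction and masses are not known exactly. Their poses are not given: they have to be found in the camera images.
- cap_mid (a point): Centre (half-way up) of the loose black plastic dust cap: a round cup 42 mm across, 56 mm tall, open end down, wall 3 mm, about 45 g. At the start it stands over the plunger on the block's top, its own top 118 mm and this point 90 mm above the bench; the plunger rises 40 mm above its lower rim, so lift it straight up 45 mm or more to clear. z points up through its closed top.
- cap: The same dust cap; its origin is the centre of its lower, open rim.
- brake_unit: Flywheel-brake unit, fixed; origin on the bench under the plunger's axis. Base plate x -80 to 190 mm, 130 mm wide, 12 thick. Aluminium block x -70 to 35, y -36 to 36 mm, flat top 62 mm high, carries plunger and gauge pin. Finned iron flywheel 120 mm across, 70 high, centred at x = 115 mm. The cap's two y sides are free: grip it with the fingers closing along y.
- gauge_pin_top (a point): Top of the fixed gauge pin, 8 mm across, 50 mm from the plunger's axis on the unit's -x side, 90 mm above the bench: the height of the plunger's top when pressed 12 mm.
- plunger_top (a point): Centre of the flat top of the steel plunger's round head (28 mm across), which moves with it; 102 mm above the bench when not pressed. Hidden under the cap at the start.
- plunger (a joint): Travel of the spring plunger in m: 0 released (up), 0.024 at its lower stop; grows as it is pressed down. The spring pushes back with about 4 N at the start of travel, 10 N at 12 mm and 16 N at the stop, and returns the plunger at once when let go.
- holder: Cap holder: plywood block 100 x 100 x 24 mm fixed to the bench, with one round recess in the middle of its top. Origin at the centre of its underside.
- holder_hole0 (a point): Centre of the mouth of the holder's recess, at the block's top (24 mm above the bench); 54 mm across and 12 mm deep, flat floor. With the cap seated in it the cap's centre is 16 mm above this point and its top 68 mm above the bench.
- wheel_mid (a point): Bystander: centre of a mud-caked grey plastic mower wheel lying flat, 180 mm across, 52 mm high.
- axle_bolt_mid (a point): Bystander: middle of a bent steel axle bolt lying flat, 12 mm thick, about 125 mm long.
- muffler: Bystander: rusty cast-iron muffler (origin under its centre), 75 x 110 x 55 mm with a short pipe stub.
- spanner: Bystander: steel spanner lying flat.
- dish: Bystander: small round steel bowl 100 mm across, 30 mm high (not the cap's holder).
- screwdriver: Bystander: screwdriver lying flat.
- oil: Bystander: closed grey plastic bottle standing upright, 70 mm across, 190 mm high; origin at its foot.
Mind the look-alikes: they are no part of the job. Of the things like the holder, leave any that is green or pink; of the rest the smaller one is meant.

How it is judged:
By the outcome, as a careful person would: the job done as asked, in the order asked, and still so for the second after the job is handed in, while the arm keeps its last pose, push and grip.
It also fails if it takes over 48 s, if anything falls off the work surface, if the arm or the gripper's body presses on something with over 40 N, if the wrist force passes 120 N, or if a joint passes its speed limit or range.

## Working session

There is one attempt and no reset: what is moved stays moved. The work goes in short steps, Python scripts to look and compute and a tool call to move; the robot and the scene stay as the last step left them, time stands still between calls to the robot, and variables do not carry over. Pictures are saved under pics/ and viewed, at most 10 in all, crops included, and the job is handed in when it is done.

Besides the shell and the picture viewer there is one more tool, called after "Emit:" by a JSON object that holds its "method" and its "body". step_arm: Moves the arm, as the interface text tells. Its arguments: {"type":"object","properties":{"increments":{"type":"array","items":{"type":"array"}},"fingers":{"type":"number"},"grip_force":{"type":"number"}},"required":["increments"]}

```bash
mkdir -p pics
cat > h.py <<'E'
import numpy as np,cv2
from plant import r
def cloud(name,d,c):
    H,W=d.shape;f=H/2/np.tan(np.radians(c['fov_y'])/2)
    u,v=np.meshgrid(np.arange(W),np.arange(H))
    P=np.stack([(u-c['cx'])/f*d,(v-c['cy'])/f*d,d],-1)
    return (P-np.array(c['t']))@np.array(c['R'])
E
python3 - <<'E'
from h import *
s=r.get_state();print(s['clock'],s['tool_pos'],s['eef_rot'],s['contact_force'],s['opening'])
for n in('scene','top'):
    p,d=r.snapshot(n);c=r.calibration(n)
    cv2.imwrite(f'pics/{n}0.png',p[...,::-1]);np.savez(n,p=p,P=cloud(n,d,c),d=d)
    print(n,c['fov_y'],c['cx'],c['cy'],np.round(c['R'],3).tolist(),np.round(c['t'],3))
E
```

```text
0.0 [ 0.18198046 -0.59726979  0.23788675] [ 9.89073411e-01  1.47420958e-01 -1.96232095e-04 -8.99985834e-04] [-0.49291536 -0.28438798 -0.7087526 ] 1.0037484724366763
scene 57.072183478538385 257.64506589498376 188.72058979212275 [[0.56, 0.828, -0.003], [0.656, -0.446, -0.61], [-0.506, 0.34, -0.793]] [-0.327 -0.308  1.403]
top 51.45893192325245 257.0070828460457 197.3902784765112 [[0.018, -1.0, 0.003], [-0.993, -0.018, -0.117], [0.117, -0.001, -0.993]] [-0.007  0.553  1.467]
```

View pics/top0.png

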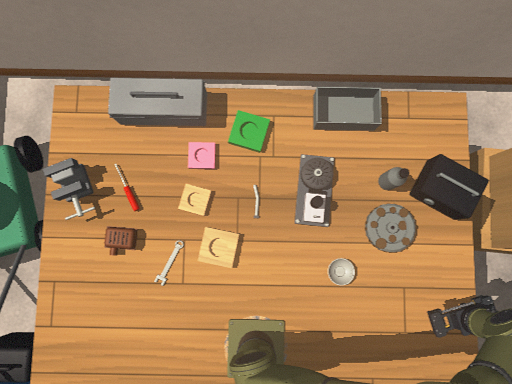

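View pics/scene0.png

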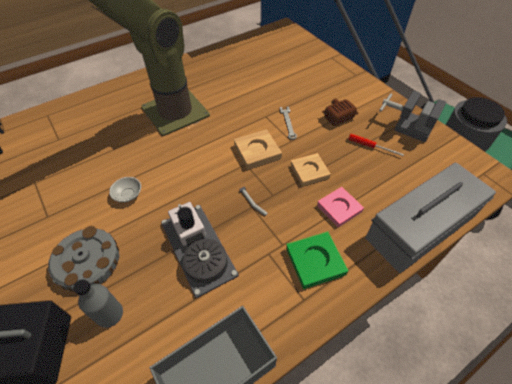

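The top view shows the unit with the black cap at about (317,201), the flywheel at (318,172), and the smaller plywood holder at (195,200). The bigger plywood one is at (220,247). The scene view agrees: cap (186,215), holder (311,168).

Run:
```python
from h import *
for n,boxes in(('top',dict(cap=(285,335,175,230),hold=(172,218,178,220),big=(190,250,220,275))),('scene',dict(cap=(150,220,190,260),hold=(280,340,145,190),big=(225,290,120,175)))):
    z=np.load(n+'.npz');P=z['P'];p=z['p'].astype(int)
    hsv=cv2.cvtColor(z['p'],cv2.COLOR_RGB2HSV).astype(int)
    for k,(a,b,c,d) in boxes.items():
        Q=P[c:d,a:b].reshape(-1,3);C=p[c:d,a:b].reshape(-1,3)
        if k=='cap':
            for nm,lo,hi in(('captop',.112,.125),('block',.056,.068),('pin',.08,.1)):
                m=(Q[:,2]>lo)&(Q[:,2]<hi)
                if nm=='captop': m&=C.max(1)<80
                if nm=='block': m&=C.min(1)>120
                q=Q[m]
                print(n,nm,m.sum(),q.mean(0).round(4),q.min(0).round(3),q.max(0).round(3))
                if m.sum()>5: print(cv2.minAreaRect((q[:,:2]*1000).astype(np.float32)), cv2.minEnclosingCircle((q[:,:2]*1000).astype(np.float32)))
        else:
            m=(Q[:,2]>.019)&(Q[:,2]<.03);q=Q[m]
            print(n,k,m.sum(),q.mean(0).round(4),cv2.minAreaRect((q[:,:2]*1000).astype(np.float32)))
            m=(abs(Q[:,2]-.012)<.003)&(np.linalg.norm(Q[:,:2]-q.mean(0)[:2],axis=1)<.035);print('  floor',m.sum(),Q[m].mean(0).round(4))
z=np.load('top.npz')
cv2.imwrite('pics/crop1.png',np.hstack([cv2.resize(z['p'][148:232,285:345],None,fx=6,fy=6)[...,::-1],cv2.resize(z['p'][174:258,172:222],None,fx=6,fy=6)[...,::-1]]))
```

```text
top captop 58 [ 0.5351 -0.2101  0.1196] [ 0.515 -0.227  0.112] [ 0.552 -0.192  0.125]
((533.3903198242188, -209.20974731445312), (35.10670471191406, 35.47429656982422), 48.49066162109375) ((533.3536376953125, -209.77403259277344), 18.83135223388672)
top block 336 [ 0.5096 -0.2049  0.0632] [ 0.463 -0.247  0.057] [ 0.637 -0.17   0.068]
((551.0928344726562, -211.92962646484375), (70.27845001220703, 174.37060546875), 85.48526000976562) ((549.0984497070312, -213.4961700439453), 89.19490051269531)
top pin 19 [ 0.5126 -0.2021  0.0901] [ 0.482 -0.221  0.08 ] [ 0.541 -0.191  0.1  ]
((513.3182373046875, -208.61648559570312), (61.00182342529297, 25.278255462646484), 14.758618354797363) ((511.2880554199219, -200.91006469726562), 30.503705978393555)
top hold 501 [0.543  0.2387 0.025 ] ((542.9156494140625, 238.67190551757812), (100.31722259521484, 100.46098327636719), 75.17398071289062)
  floor 79 [0.5433 0.2403 0.0122]
top big 273 [0.3635 0.1439 0.0258] ((364.9553527832031, 143.29623413085938), (130.0111541748047, 128.67991638183594), 79.6622085571289)
  floor 71 [0.363  0.1407 0.0131]
scene capt
[... 379 characters left out ...]
21777344, 198.9502410888672), 85.4770736694336) ((562.6012573242188, -209.85403442382812), 100.9385986328125)
scene pin 75 [ 0.5408 -0.2129  0.09  ] [ 0.482 -0.231  0.08 ] [ 0.556 -0.19   0.1  ]
((521.9246215820312, -204.26611328125), (40.71452713012695, 71.62345886230469), 65.72454071044922) ((518.8343505859375, -208.4644317626953), 37.258235931396484)
scene hold 591 [0.5453 0.2384 0.0246] ((552.100830078125, 225.8729248046875), (124.58074188232422, 212.13035583496094), 75.50860595703125)
  floor 111 [0.539  0.2458 0.0125]
scene big 247 [0.376  0.1352 0.0258] ((365.2608947753906, 145.38754272460938), (130.9766082763672, 134.852294921875), 78.98033905029297)
  floor 17 [0.3645 0.1493 0.0141]
```

View pics/crop1.png

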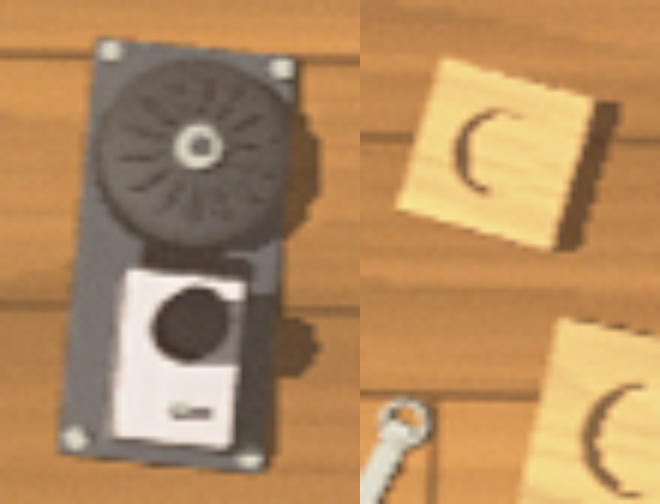

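Unit: plunger axis at about (0.536, -0.2105), yaw -4.5°. Holder: the 100 mm one, centre (0.543, 0.239). I'll move above the cap first.

Emit:
{"method": "step_arm", "body": {"increments": [[[1.8,2,0],[0,0,-2.15]],[[1.8,2,0],[0,0,-2.15]],[[1.8,2,0],[0,0,-2.15]],[[1.8,2,0],[0,0,-2.15]],[[1.8,2,0],[0,0,-2.15]],[[1.8,2,0],[0,0,-2.15]],[[1.8,2,0],[0,0,-2.15]],[[1.8,2,0],[0,0,-2.15]],[[1.8,2,0],[0,0,-2.15]],[[1.8,2,0],[0,0,-2.15]]], "fingers": 1}}

```text
clock: 1.1
tool_pos: [0.3627, -0.3968, 0.2384]
eef_rot: [0.999, -0.04, -0.0, -0.0]
contact_force: [0.6, -0.0, 0.5]
opening: 1.0
finger_force: 0.0
```

Emit:
{"method": "step_arm", "body": {"increments": [[[2,2.1,0],[0,0,0]],[[2,2.1,0],[0,0,0]],[[2,2.1,0],[0,0,0]],[[2,2.1,0],[0,0,0]],[[2,2.1,0],[0,0,0]],[[2,2.1,0],[0,0,0]],[[2,2.1,0],[0,0,0]],[[2,2.1,0],[0,0,0]],[[1.4,1.9,0],[0,0,0]],[[0,0,0],[0,0,0]]]}}

```text
clock: 2.1
tool_pos: [0.5385, -0.2064, 0.2383]
eef_rot: [0.999, -0.036, 0.001, -0.001]
contact_force: [-0.2, 0.1, -0.2]
opening: 1.002
finger_force: 0.0
```

```bash
cat >> h.py <<'E'
def wcloud(d,c):
    H,W=d.shape;f=H/2/np.tan(np.radians(c['fov_y'])/2)
    u,v=np.meshgrid(np.arange(W)-c['cx'],np.arange(H)-c['cy']);rr=np.hypot(u,v)+1e-9;th=rr/f
    t=np.tan(th)*d
    return (np.stack([u/rr*t,v/rr*t,d],-1)-np.array(c['t']))@np.array(c['R'])
E
python3 - <<'E'
from h import *
c=r.calibration('wrist');p,d=r.snapshot('wrist');P=wcloud(d,c)
s=r.get_state();print(s['tool_pos'],s['eef_rot'])
cv2.imwrite('pics/w1.png',p[...,::-1])
Q=P.reshape(-1,3);C=p.reshape(-1,3).astype(int)
near=np.linalg.norm(Q[:,:2]-[.536,-.21],axis=1)<.03
m=near&(abs(Q[:,2]-.118)<.004)&(d.ravel()>0)
print(m.sum(),Q[m].mean(0),cv2.minEnclosingCircle((Q[m][:,:2]*1000).astype(np.float32)),cv2.minAreaRect((Q[m][:,:2]*1000).astype(np.float32)))
m=(abs(Q[:,2]-.062)<.003)&(np.linalg.norm(Q[:,:2]-[.52,-.21],axis=1)<.08)
print(m.sum(),cv2.minAreaRect((Q[m][:,:2]*1000).astype(np.float32)))
m=(abs(Q[:,2]-.09)<.002)&(np.linalg.norm(Q[:,:2]-[.486,-.206],axis=1)<.02)
print(m.sum(),Q[m].mean(0))
E
```

```text
[ 0.53681367 -0.20904749  0.23828685] [ 9.99282343e-01 -3.78751564e-02 -2.62275884e-04 -4.51038553e-04]
1434 [ 0.53483866 -0.20963295  0.1183518 ] ((534.1066284179688, -209.62789916992188), 20.635313034057617) ((534.1572875976562, -209.4544677734375), (39.54755783081055, 39.70301818847656), 85.81182098388672)
3485 ((516.4368896484375, -208.00155639648438), (71.19188690185547, 103.68485260009766), 85.17485809326172)
42 [ 0.48419729 -0.20500738  0.09011573]
```

View pics/w1.png

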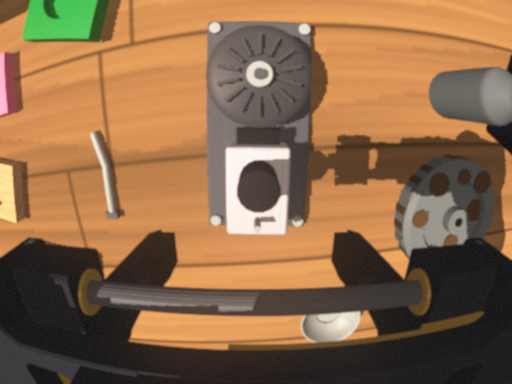

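The wrist view shows the cap at pixel (259,187), centred between the fingers. Wrist depth puts it at (0.5345, -0.2097). Descending to TCP z 0.081.

Emit:
{"method": "step_arm", "body": {"increments": [[[-0.2,-0.05,-1.5],[0,0,-0.5]],[[0,0,-2],[0,0,0]],[[0,0,-2],[0,0,0]],[[0,0,-2],[0,0,0]],[[0,0,-2],[0,0,0]],[[0,0,-2],[0,0,0]],[[0,0,-2],[0,0,0]],[[0,0,-1.2],[0,0,0]],[[0,0,-1],[0,0,0]],[[0,0,0],[0,0,0]]]}}

```text
clock: 3.15
tool_pos: [0.5332, -0.2118, 0.0808]
eef_rot: [0.999, -0.044, -0.001, -0.0]
contact_force: [-0.0, -0.3, -0.8]
opening: 0.999
finger_force: 0.0
```

Emit:
{"method": "step_arm", "body": {"increments": [[[0,0,0],[0,0,0]],[[0,0,0],[0,0,0]],[[0,0,0],[0,0,0]],[[0,0,0],[0,0,0]],[[0,0,0],[0,0,0]],[[0,0,0],[0,0,0]],[[0,0,0],[0,0,0]],[[0,0,0],[0,0,0]],[[0,0,0],[0,0,0]],[[0,0,0],[0,0,0]]], "fingers": 0.3, "grip_force": 12}}

```text
clock: 4.15
tool_pos: [0.5343, -0.2113, 0.0819]
eef_rot: [0.999, -0.044, 0.0, 0.0]
contact_force: [-0.5, -0.5, 1.7]
opening: 0.468
finger_force: 12.0
```

The cap is gripped (opening 41 mm). Lifting straight up.

Emit:
{"method": "step_arm", "body": {"increments": [[[0,0,0.5],[0,0,0]],[[0,0,1],[0,0,0]],[[0,0,1.5],[0,0,0]],[[0,0,1.5],[0,0,0]],[[0,0,1.5],[0,0,0]],[[0,0,1.5],[0,0,0]],[[0,0,1.5],[0,0,0]],[[0,0,1],[0,0,0]],[[0,0,0],[0,0,0]],[[0,0,0],[0,0,0]]]}}

```text
clock: 5.15
tool_pos: [0.534, -0.2113, 0.1817]
eef_rot: [0.999, -0.044, -0.0, 0.0]
contact_force: [-0.1, 0.2, -0.6]
opening: 0.469
finger_force: 12.0
```

Run:
```python
from h import *
for i in range(3):
    p,d=r.snapshot('scene');s=r.get_state();print(s['tool_pos'],s['contact_force'],s['finger_force'],s['opening'])
c=r.calibration('scene');P=cloud('scene',d,c).reshape(-1,3);C=p.reshape(-1,3).astype(int)
cv2.imwrite('pics/s2.png',cv2.resize(p[120:280,80:280],None,fx=4,fy=3.75)[...,::-1])
m=(np.linalg.norm(P[:,:2]-[.5345,-.2097],axis=1)<.018)&(P[:,2]>.085)&(P[:,2]<.11)
print(m.sum(),P[m].mean(0) if m.any() else '')
```

```text
[ 0.53375929 -0.21123273  0.18127657] [ 0.24799971  0.26888592 -1.26364354] 11.999967820738675 0.4708057398824058
[ 0.53368861 -0.21118883  0.18106529] [ 0.69280487  0.50239282 -0.45552475] 11.999957235093461 0.4708725886551115
[ 0.53370849 -0.21115034  0.18098396] [-0.14353065 -0.95003533 -0.10137786] 11.999954537823214 0.4701151591194262
78 [ 0.53653382 -0.21020339  0.10175825]
```

View pics/s2.png

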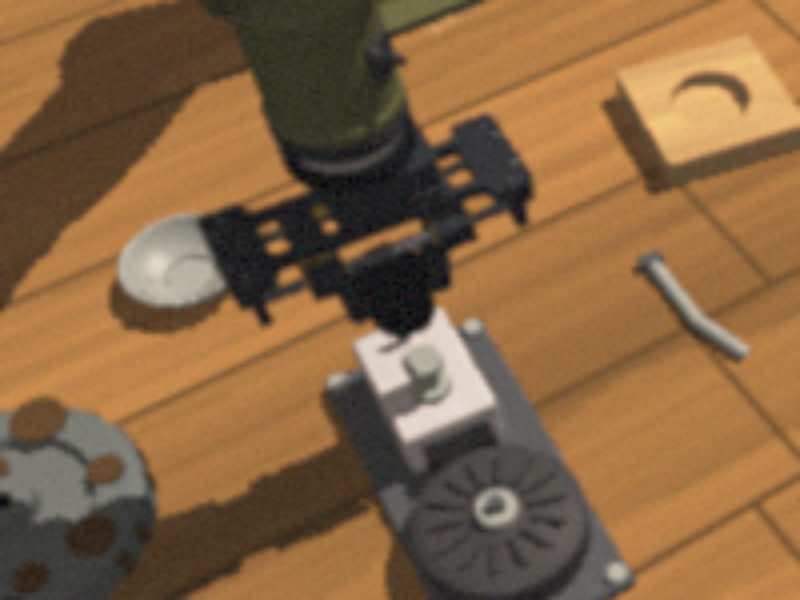

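The cap is held by the fingers and the bare plunger is visible at crop (425,370). Moving over to the holder.

Emit:
{"method": "step_arm", "body": {"increments": [[[0,1.5,0],[0,0,0]],[[0,2.5,0],[0,0,0]],[[0,3,0],[0,0,0]],[[0,3,0],[0,0,0]],[[0.1,3,0],[0,0,0]],[[0.1,3,0],[0,0,0]],[[0.1,3,0],[0,0,0]],[[0.1,3,0],[0,0,0]],[[0.1,3,0],[0,0,0]],[[0.1,3,0],[0,0,0]]]}}

```text
clock: 6.3
tool_pos: [0.5394, 0.0713, 0.1814]
eef_rot: [0.999, -0.043, -0.001, -0.0]
contact_force: [0.2, 0.1, -0.8]
opening: 0.47
finger_force: 12.0
```

Emit:
{"method": "step_arm", "body": {"increments": [[[0.1,3,0],[0,0,0]],[[0.1,3,0],[0,0,0]],[[0.1,3,0],[0,0,0]],[[0,3,0],[0,0,0]],[[0,2.5,0],[0,0,0]],[[0,2,0],[0,0,0]],[[0,0.5,0],[0,0,0]],[[0,0,0],[0,0,0]],[[0,0,0],[0,0,0]],[[0,0,0],[0,0,0]]]}}

```text
clock: 7.3
tool_pos: [0.5433, 0.2368, 0.1817]
eef_rot: [0.999, -0.045, -0.0, 0.001]
contact_force: [-0.5, -0.2, -0.5]
opening: 0.47
finger_force: 12.0
```

Run:
```python
from h import *
c=r.calibration('wrist');p,d=r.snapshot('wrist');P=wcloud(d,c)
s=r.get_state();print(s['clock'],s['tool_pos'],s['eef_rot'],s['opening'],s['finger_force'])
cv2.imwrite('pics/w2.png',p[...,::-1])
Q=P.reshape(-1,3)
m=(abs(Q[:,2]-.024)<.003)&(np.linalg.norm(Q[:,:2]-[.543,.239],axis=1)<.08)
print(m.sum(),cv2.minAreaRect((Q[m][:,:2]*1000).astype(np.float32)))
```

```text
7.35 [0.54340997 0.23697349 0.18176668] [ 9.98977873e-01 -4.51990747e-02 -4.32644052e-05  5.00539446e-04] 0.4692085189723012 11.999872939341003
5634 ((542.7381591796875, 241.57501220703125), (100.72895050048828, 100.50867462158203), 75.46075439453125)
```

View pics/w2.png

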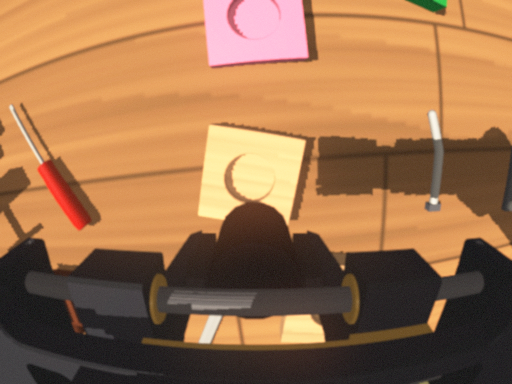

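The view shows the recess at (250,176), directly below and ahead of the held cap. It's the plywood block and measures 100 mm. Descending to just inside the mouth, then slowly down to the floor.

Emit:
{"method": "step_arm", "body": {"increments": [[[-0.1,0.25,-1],[0,0,0]],[[0,0,-2],[0,0,0]],[[0,0,-2],[0,0,0]],[[0,0,-2],[0,0,0]],[[0,0,-2],[0,0,0]],[[0,0,-2],[0,0,0]],[[0,0,-1.5],[0,0,0]],[[0,0,-0.8],[0,0,0]],[[0,0,0],[0,0,0]],[[0,0,0],[0,0,0]]]}}

```text
clock: 8.35
tool_pos: [0.5426, 0.2412, 0.0491]
eef_rot: [0.999, -0.044, 0.0, -0.0]
contact_force: [1.3, -0.8, -0.4]
opening: 0.472
finger_force: 12.0
```

Emit:
{"method": "step_arm", "body": {"increments": [[[0,0,-0.3],[0,0,0]],[[0,0,-0.3],[0,0,0]],[[0,0,-0.2],[0,0,0]],[[0,0,-0.2],[0,0,0]],[[0,0,-0.2],[0,0,0]],[[0,0,-0.2],[0,0,0]],[[0,0,-0.1],[0,0,0]],[[0,0,0],[0,0,0]],[[0,0,0],[0,0,0]],[[0,0,0],[0,0,0]]]}}

```text
clock: 9.35
tool_pos: [0.5423, 0.2411, 0.0338]
eef_rot: [0.999, -0.044, 0.0, 0.0]
contact_force: [-0.7, -0.2, -0.6]
opening: 0.468
finger_force: 12.0
```

Emit:
{"method": "step_arm", "body": {"increments": [[[0,0,-0.05],[0,0,0]],[[0,0,-0.05],[0,0,0]],[[0,0,-0.05],[0,0,0]],[[0,0,-0.05],[0,0,0]],[[0,0,0],[0,0,0]],[[0,0,0],[0,0,0]],[[0,0,0],[0,0,0]],[[0,0,0],[0,0,0]],[[0,0,0],[0,0,0]],[[0,0,0],[0,0,0]]]}}

```text
clock: 10.35
tool_pos: [0.5422, 0.2411, 0.0319]
eef_rot: [0.999, -0.044, 0.0, 0.0]
contact_force: [-0.5, -1.2, 2.5]
opening: 0.47
finger_force: 12.0
```

Emit:
{"method": "step_arm", "body": {"increments": [[[0,0,-0.03],[0,0,0]],[[0,0,-0.02],[0,0,0]],[[0,0,0],[0,0,0]],[[0,0,0],[0,0,0]],[[0,0,0],[0,0,0]],[[0,0,0],[0,0,0]],[[0,0,0],[0,0,0]],[[0,0,0],[0,0,0]],[[0,0,0],[0,0,0]],[[0,0,0],[0,0,0]]]}}

```text
clock: 11.35
tool_pos: [0.5423, 0.2411, 0.0318]
eef_rot: [0.999, -0.044, 0.0, -0.0]
contact_force: [-2.0, -0.5, 6.8]
opening: 0.469
finger_force: 12.0
```

The cap is on the floor of the recess (6.8 N up). Releasing and retreating.

Emit:
{"method": "step_arm", "body": {"increments": [[[0,0,0],[0,0,0]],[[0,0,0],[0,0,0]],[[0,0,0],[0,0,0]],[[0,0,0],[0,0,0]],[[0,0,0],[0,0,0]],[[0,0,0],[0,0,0]],[[0,0,1],[0,0,0]],[[0,0,1.5],[0,0,0]],[[0,0,2],[0,0,0]],[[0,0,2.5],[0,0,0]]], "fingers": 0.8}}

```text
clock: 12.35
tool_pos: [0.542, 0.241, 0.1028]
eef_rot: [0.999, -0.044, -0.0, 0.0]
contact_force: [0.7, -0.7, 0.1]
opening: 0.802
finger_force: 0.0
```

Emit:
{"method": "step_arm", "body": {"increments": [[[0,0,3],[0,0,0]],[[0,0,3],[0,0,0]],[[0,0,2],[0,0,0]],[[0,-2,0],[0,0,0]],[[0,-3,0],[0,0,0]],[[0,-3,0],[0,0,0]],[[0,-3,0],[0,0,0]],[[0,-3,0],[0,0,0]],[[0,-3,0],[0,0,0]],[[0,-3,0],[0,0,0]]]}}

```text
clock: 13.35
tool_pos: [0.5424, 0.0399, 0.1827]
eef_rot: [0.999, -0.044, 0.001, -0.0]
contact_force: [0.1, 0.2, -0.2]
opening: 0.799
finger_force: 0.0
```

Emit:
{"method": "step_arm", "body": {"increments": [[[-0.1,-3,0],[0,0,0]],[[-0.1,-3,0],[0,0,0]],[[-0.1,-3,0],[0,0,0]],[[-0.1,-3,0],[0,0,0]],[[-0.1,-3,0],[0,0,0]],[[-0.1,-3,0],[0,0,0]],[[-0.1,-3,0],[0,0,0]],[[0,-2.5,0],[0,0,0]],[[0,-1,0],[0,0,0]],[[0,0,0],[0,0,0]]], "fingers": 0}}

```text
clock: 14.35
tool_pos: [0.5351, -0.2054, 0.1821]
eef_rot: [0.999, -0.045, 0.001, 0.001]
contact_force: [0.1, 0.2, -0.2]
opening: 0.009
finger_force: 0.0
```

Run:
```python
from h import *
c=r.calibration('wrist');p,d=r.snapshot('wrist');P=wcloud(d,c)
s=r.get_state();print(s['clock'],s['tool_pos'],s['eef_rot'],s['opening'],s['contact_force'])
Q=P.reshape(-1,3)
m=(abs(Q[:,2]-.102)<.003)&(np.linalg.norm(Q[:,:2]-[.5345,-.21],axis=1)<.025)
print('plunger',m.sum(),Q[m].mean(0),cv2.minEnclosingCircle((Q[m][:,:2]*1000).astype(np.float32)))
pt,d=r.snapshot('top');P=cloud('top',d,r.calibration('top')).reshape(-1,3)
m=(np.linalg.norm(P[:,:2]-[.543,.239],axis=1)<.05)&(P[:,2]>.05)
print('cap',m.sum(),P[m].mean(0),P[m].max(0))
ps,_=r.snapshot('scene')
cv2.imwrite('pics/x3.png',np.vstack([np.hstack([cv2.resize(pt[165:235,160:240],(400,350)),cv2.resize(ps[130:200,270:350],(400,350))]),cv2.resize(p[100:260,100:420],(800,250))])[...,::-1])
```

```text
14.4 [ 0.53532896 -0.20340347  0.18186938] [ 9.99021004e-01 -4.42365380e-02  3.65118103e-04 -1.70332544e-04] 0.002951422262761414 [0.2580638  0.96463596 0.1832914 ]
plunger 859 [ 0.53445003 -0.20931619  0.10240848] ((534.0755615234375, -209.19869995117188), 13.75718879699707)
cap 108 [0.54057899 0.23721263 0.06762398] [0.5611547  0.25749929 0.07874095]
```

View pics/x3.png

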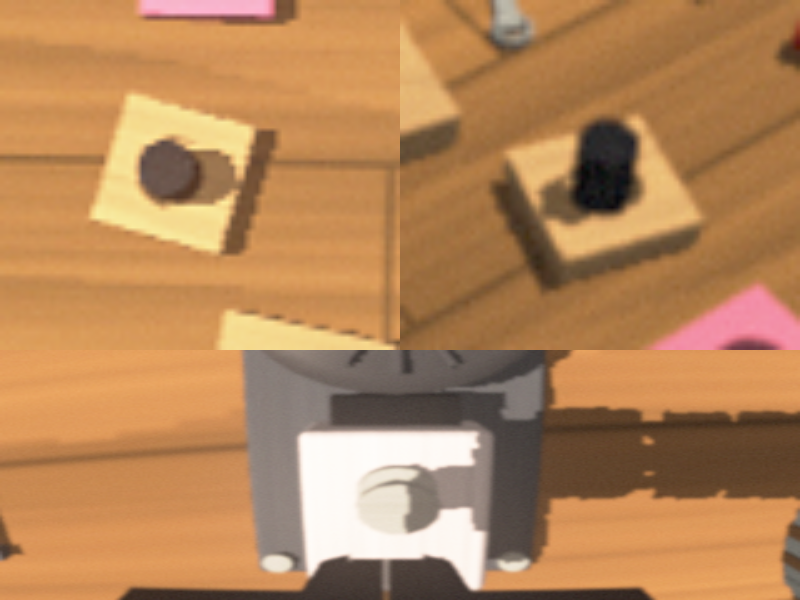

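The cap is seated upright in the recess (top at 67.6 mm) and the bare plunger is at (0.5343, -0.2095). Lowering closed fingers to just above it.

Emit:
{"method": "step_arm", "body": {"increments": [[[-0.1,-0.65,0],[0,0,0]],[[0,0,-1.5],[0,0,0]],[[0,0,-1.5],[0,0,0]],[[0,0,-1.5],[0,0,0]],[[0,0,-1.5],[0,0,0]],[[0,0,-1],[0,0,0]],[[0,0,-0.4],[0,0,0]],[[0,0,0],[0,0,0]],[[0,0,0],[0,0,0]],[[0,0,0],[0,0,0]]], "fingers": 0, "grip_force": 20}}

```text
clock: 15.5
tool_pos: [0.5347, -0.2105, 0.1079]
eef_rot: [0.999, -0.044, 0.001, 0.0]
contact_force: [0.3, -0.4, -0.1]
opening: 0.009
finger_force: 0.0
```

```bash
cat > fz.py <<'E'
from h import *
F=[];T=[]
for i in range(8):
    r.snapshot('top');s=r.get_state();F.append(s['contact_force']);T.append(s['tool_pos'])
print(s['clock'],np.mean(T,0).round(4),np.mean(F,0).round(2),np.std(F,0).round(2),s['opening'])
E
python3 fz.py
```

```text
15.9 [ 0.5344 -0.2105  0.1076] [-0.05  0.31 -0.23] [0.46 0.15 0.58] 0.005053490811342348
```

Emit:
{"method": "step_arm", "body": {"increments": [[[0,0,-0.2],[0,0,0]],[[0,0,-0.2],[0,0,0]],[[0,0,-0.2],[0,0,0]],[[0,0,-0.2],[0,0,0]],[[0,0,-0.2],[0,0,0]],[[0,0,-0.1],[0,0,0]],[[0,0,-0.1],[0,0,0]],[[0,0,0],[0,0,0]],[[0,0,0],[0,0,0]],[[0,0,0],[0,0,0]]]}}

```text
clock: 16.9
tool_pos: [0.5342, -0.2104, 0.0958]
eef_rot: [0.999, -0.044, 0.0, 0.0]
contact_force: [-1.0, 0.2, 7.2]
opening: 0.003
finger_force: 3.7
```

```bash
python3 fz.py
```

```text
17.3 [ 0.5342 -0.2104  0.0958] [-1.32  0.84  7.29] [0.48 0.37 0.48] 0.0068895249003962464
```

Emit:
{"method": "step_arm", "body": {"increments": [[[0,0,-0.1],[0,0,0]],[[0,0,-0.1],[0,0,0]],[[0,0,-0.1],[0,0,0]],[[0,0,-0.1],[0,0,0]],[[0,0,-0.1],[0,0,0]],[[0,0,-0.08],[0,0,0]],[[0,0,0],[0,0,0]],[[0,0,0],[0,0,0]],[[0,0,0],[0,0,0]],[[0,0,0],[0,0,0]]]}}

```text
clock: 18.3
tool_pos: [0.5342, -0.2104, 0.0903]
eef_rot: [0.999, -0.044, 0.0, 0.0]
contact_force: [-2.1, 0.9, 9.6]
opening: 0.006
finger_force: 5.0
```

```bash
python3 fz.py
python3 - <<'E'
from h import *
c=r.calibration('wrist');p,d=r.snapshot('wrist');Q=wcloud(d,c).reshape(-1,3)
cv2.imwrite('pics/w4.png',cv2.resize(p[130:280,180:340],None,fx=4,fy=4)[...,::-1])
for z0,nm,xy,rad in((.09,'plunger',(.5343,-.2095),.013),(.09,'pin',(.4843,-.205),.006),(.062,'block',(.5343,-.2095),.035)):
    m=(np.linalg.norm(Q[:,:2]-xy,axis=1)<rad)&(abs(Q[:,2]-z0)<.004)
    print(nm,m.sum(),np.median(Q[m][:,2]) if m.any() else '')
p,d=r.snapshot('scene');Q=cloud('scene',d,r.calibration('scene')).reshape(-1,3)
for nm,xy,rad in(('plunger',(.5343,-.2095),.013),('pin',(.4843,-.205),.006)):
    m=(np.linalg.norm(Q[:,:2]-xy,axis=1)<rad)&(abs(Q[:,2]-.09)<.004)
    print('scene',nm,m.sum(),np.sort(Q[m][:,2]).round(4)[::max(1,m.sum()//10)])
E
```

```text
18.7 [ 0.5342 -0.2104  0.0903] [-2.04  0.78  9.97] [0.29 0.23 0.57] 0.0026875884245136706
plunger 339 0.0902824625934721
pin 59 0.09051115400674488
block 5203 0.06244452698897665
scene plunger 12 [0.0865 0.0886 0.0893 0.0897 0.0904 0.0905 0.0909 0.0911 0.0913 0.0914
 0.0915 0.0937]
scene pin 1 [0.0874]
```

View pics/w4.png

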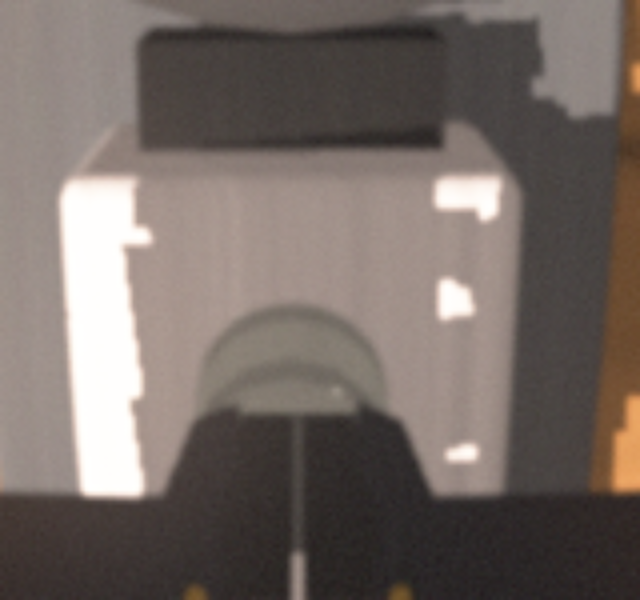

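The closed fingers sit centred on the plunger head at crop (295,400). Depth puts the plunger top at 90.3 mm and the pin at 90.5 mm, and the force is 10 N. That is level, so I'm handing in.

```bash
python3 -c "
from plant import r
print(r.finish_job())"
```

```text
the job is handed in; nothing more can be done
None
```

The dust cap is seated open end down in the smaller plywood holder, and the job was handed in with the fingers holding the plunger about 12 mm down, level with the gauge pin to within about 0.3 mm (10 N, never near its stop).

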